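Back the jar table up one notch

ROBOT

A 6-joint arm with a two-finger parallel gripper is mounted at the origin on the work surface. World frame = base frame: x ahead of the robot, y to its left, z up, the work surface at z = 0. Lengths are in m, angles in degrees, forces in N, time in s.
With the tool pointing down it reaches from about 0.4 to 0.825 m from the base axis. Payload 7 kg.
Tool frame: the origin (TCP) lies on the centre line of the jaws, within the pads' length; the fingertips stand 11 mm ahead of it and the grasp point (between the pads) lies 8 mm behind it; z points along the fingers, y is the line along which they close (so a half turn about z gives the same grasp; the last joint's range is limited). The gripper opens to 88 mm and grips with 3 to 60 N. Pads are 19 mm wide; open, the fingers measure 130 mm over their backs; the gripper's body (78 mm by 193 mm) begins 47 mm behind the grasp point.
Start: joints at [85.262, 20.546, 0.682, 0, -70.136, -16.507], TCP at [0.245, 0.629, 0.238] pointing down, gripper open.
Joint ranges: [-176.03, 176.03], [-82.01, 121.73], [-58.28, 71.71], [-173.87, 95.51], [-174.79, -0.11], [-173.66, 173.66]. Speed limits (degrees/s): [136.94, 136.94, 172.46, 180, 180, 180].

INTERFACE

Orientations are given as [roll, pitch, yaw] about the fixed x, y, z axes, in that order (R = Rz(yaw) Ry(pitch) Rx(roll)).
In Python, from plant import r, capture, camera_model, job gives the robot as it stands.
- The arm moves only by the tool drive_tool, never from a script. Its argument "increments" is a list that holds one entry, the list of rows, each a list of 5 numbers: the gripper's target within -1 to 1 (fully open at 1, half-way at 0, shut at -1), then the shift along the tool's x, y, z scaled (see below), then the turn about the tool's z scaled (see below). In form: [[[gripper, tx, ty, tz, roll], ...]]. A call has 1 to 5 rows; each row is the pose to reach, as a shift and turn from the pose commanded when the call began, along the tool's axes at that moment, turning the shorter way round; what a row does not reach only later rows make up. The controller multiplies each number of a shift by 120 mm and each number of a turn by 360 degrees. A row lasts 1/8 s, in which the tool goes at most 62.5 mm and 10.7 degrees, less where a joint would pass 70% of its speed; a pose out of reach is approached as far as the arm can. A call with a number of a shift or a turn outside -1 to 1 is refused whole. A call with a gripper value outside its range is refused whole. The fingers move at their own pace and stop on an object; "squeeze" is the grip in N (left out, the last holds). Time passes only in rows, so rows that repeat a pose let the fingers close. It gives the time, the measured TCP pose, the force, the opening and the grip force at its end, in the units of the state.
- r.get_state(): the state, without advancing time (a new reading comes with each control period).
- capture(name): name is "scene" or "top" or "wrist"; returns the picture (480x640x3 uint8, red, green, blue); there is no depth.
- camera_model(name): a dict with "camera_matrix" (3x3 intrinsics, pixels), "rvec" (rotation vector, rad) and "tvec" (3), from world to camera coordinates, as OpenCV has them. Camera axes: x right, y down, z forward; pixel columns grow to the right and rows downward; lengths in m; the calibration is good to about 2 mm. The wrist camera is an equidistant fisheye: a pixel r from the principal point sees the ray r / f radians off the axis. A picture is of the moment at which its call begins: read the wrist's pose just before it. camera_model takes no time and is no camera call; for the wrist camera it gives the pose at the moment of the call.
- job.close_job(): hands the job in; it is judged then, once.
The state is a dict: "time_s": time; "joints": joint angles; "qd": joint speeds; "joint_torque": joint torques, N m; "tcp_pos": TCP position; "eef_rot": TCP orientation; "contact_force": force on the tool from outside, world axes, zero at the start; "moment": the same for the moment, N m; "gripper_width": finger opening in m; "gripper_force": force on a finger pad.
Only numpy, scipy, OpenCV 4.12 (cv2) and the standard library are available. Lean on these libraries where they do the work, as an engineer would, in place of code of your own. Each camera call takes 0.05 s, during which the arm holds its last target. There are 200 camera calls.

TASK

The rotary jar table was turned one place too far and the open jar has gone past the lid press without a lid. With a fingertip, lift the yellow ratchet pawl and throw it over onto its rest, push the wheel backward (clockwise from above) exactly one notch by one of its pegs so that the open jar stands under the press, then tip the pawl back down so that it drops fully into the notch. Do not grip anything or lift anything but the pawl, keep your fingers off the jars so that they stay standing in their pockets, and leave the other things on the table alone.

Things in the scene. Friction and masses are not known exactly. Their poses are not given: they have to be found in the camera images.
- indexer: Hand-indexed rotary jar table, fixed: grey base 270 x 270 mm with a round wheel, a yellow pawl at its left (+y) and a lid press (column, blue head, rubber cup) at its far (+x) side. Origin on the table top under the wheel's vertical axis; x towards the press column, away from the robot, y towards the pawl, z up. Lengths below are in this frame, heights above the table top.
- wheel_axis (a point): On the wheel's axis at the disc's top, height 60 mm. Disc 284 mm across. Eight jar pockets, centres 85 mm from the axis, every 45 deg from +x; those at 0, 225, 270, 315 deg (counterclockwise from above) are empty at the start. Walls between them reach height 76 mm. Eight saw teeth, tips at height 71 mm, ring the rim at radius 121 to 141 mm.
- peg_right (a point): Top centre of a steel push peg, 11 mm across with a red tip, height 105 mm, 112 mm from the axis; one of eight on the ends of the walls, half-way between pockets. This one stands on the right (-y) at 292.5 deg when the wheel is at 0, an empty pocket on each side; it turns with the wheel. Pushed backward it goes towards the robot.
- wheel (a joint): Turn in rad, counterclockwise from above (feed direction) positive; about 0 at the start. Backward is clockwise, negative; one notch = one jar place = 0.785. Friction 2 to 3 N at a peg; stays where left. With the pawl down it stops at -0.05 against a tooth. One notch back, the pawl drops fully in from about -0.83 to -0.65 (jar centred under the press at -0.785); elsewhere it lies on a tooth.
- pawl (a joint): Angle of the yellow ratchet pawl in rad: 0 = fully down, nose between two teeth; it grows as the free end is lifted up and thrown over away from the robot, to 1.65 on its rest pin. Swings freely on a level pin along y under its weight (under 1 N at the bar): left below about 1.1 it falls down, beyond about 1.4 it falls onto its rest and stays. On a tooth's tip it reads 0.15 to 0.17.
- pawl_pivot (a point): Centre of the pawl's level hinge pin (along y): 60 mm in +x, 131 mm in +y, height 82 mm. Its steel bracket stands outside it, at y 151 to 161 mm, x 40 to 90 mm, up to height 95 mm (rest-pin post behind, at x 90 mm, to 110 mm).
- pawl_bar (a point): Middle of the pawl's finger bar: a level round bar 10 mm across along y, sticking out from the pawl's free end, y 127 to 177 mm (this point 155 mm), red ball 15 mm at its tip. It moves on a circle of 77 mm radius about the pin: pawl down, 70 mm to -x of the pin and 33 mm above it (height 115 mm), free air beneath; on the rest, about 38 mm to +x and 67 mm above.
- press_point (a point): Point on the press's vertical line, at disc height (60 mm), 85 mm in +x from the wheel's axis: where a jar stands to be capped. The rubber cup hangs above it, from height 150 mm; the press head and column reach height 300 mm (hand lever 335 mm), x 58 to 245 mm, within 42 mm either side of y = 0.
- jar_open: a small honey jar 48 mm across and 66 mm tall, open, without a lid (honey in the mouth), standing loose in one of the wheel's pockets; origin at the centre of its underside. At the start it stands one place past the press (45 degrees counterclockwise).
- jar_a: a small honey jar 48 mm across and 66 mm tall, with a gold lid, standing loose in one of the wheel's pockets; origin at the centre of its underside
- jar_b: a small honey jar 48 mm across and 66 mm tall, with a gold lid, standing loose in one of the wheel's pockets; origin at the centre of its underside
- jar_c: a small honey jar 48 mm across and 66 mm tall, with a gold lid, standing loose in one of the wheel's pockets; origin at the centre of its underside
- big_jar: a big honey jar with a gold lid, 88 mm across, 135 mm tall, loose on the table beside the machine; origin at the centre of its underside
- mid_jar: a honey jar with a gold lid and a yellow stripe, 72 mm across, 105 mm tall, loose on the table; origin at the centre of its underside
- mid_jar2: a honey jar with a gold lid and an orange stripe, 72 mm across, 105 mm tall, loose on the table; origin at the centre of its underside
- cup: a small turquoise paper cup, 62 mm across, 62 mm tall, loose on the table; origin at the centre of its underside
- dipper: a yellow plastic honey dipper 145 mm long, lying loose on the table; origin near its middle, x along it
There are look-alikes about, which are no part of the job. Leave any blue look-alike of the jar_c alone.

How it is judged (in metres and radians):
On the way, in this order (a step that is already met when the one before it is completed fails the run):
1. the pawl is lifted and lies thrown over on its rest, the wheel still in its first place (value of joint pawl above 1.45 rad and value of joint wheel between -0.15 and 0.3 rad), for 0.2 s.
2. with the pawl up, the wheel is pushed back past the tooth (value of joint pawl above 1 rad and value of joint wheel below -0.45 rad), for 0.1 s.
3. the pawl is down in the next notch back (value of joint pawl below 0.06 rad and value of joint wheel between -0.87 and -0.68 rad), for 0.3 s.
At the end, for the whole second after the job is handed in: The pawl is fully down (below 0.06 rad), the wheel stands at rest exactly one notch back (-0.87 to -0.68 rad), the open jar stands within 14 mm of the press's line, and all four jars stand upright on the wheel (tilt under 0.12 rad, undersides below 66 mm) (all of step 3 and velocity of joint wheel between -0.05 and 0.05 rad/s and horizontal distance between jar_open and press_point below 0.014 m and angle between each of jar_open, jar_a, jar_b, jar_c's own z axis and vertical below 0.12 rad and height (world z) of each of jar_open, jar_a, jar_b, jar_c below 0.066 m); the robot touches nothing.
It fails at once if a jar on the wheel is lifted out of its pocket or tipped (height (world z) of any of jar_open, jar_a, jar_b, jar_c above 0.072 m or angle between any of jar_open, jar_a, jar_b, jar_c's own z axis and vertical above 0.35 rad).
It fails at once if the fingers push or hold a jar on the wheel (more than 4 N) (contact force between the fingers and jar_open above 4 N or contact force between the fingers and jar_a above 4 N or contact force between the fingers and jar_b above 4 N or contact force between the fingers and jar_c above 4 N).
It fails at once if the wheel is turned back well past the one notch, or turned forward a notch (value of joint wheel below -1.25 rad or value of joint wheel above 0.5 rad).
It fails at once if the wheel is forced backward under the lowered pawl (value of joint pawl below 0.08 rad and value of joint wheel between -0.4 and -0.13 rad).
It fails at once if something else on the table is moved (more than 20 mm) (distance of any of big_jar, mid_jar, mid_jar2, cup, dipper from where it was at the start of the episode above 0.02 m).
It also fails if it takes over 69 s, if anything falls off the work surface, if the arm or the gripper's body presses on something with over 40 N, if the wrist force passes 120 N, or if a joint passes its speed limit or range.

## Working session

There is one attempt and no reset: what is moved stays moved. The work goes in short steps, Python scripts to look and compute and a tool call to move; the robot and the scene stay as the last step left them, time stands still between calls to the robot, and variables do not carry over. Pictures are saved under pics/ and viewed, at most 13 in all, crops included, and the job is handed in when it is done.

Besides the shell and the picture viewer there is one more tool, called after "Emit:" as name(argument=value, ...) on one line, values as JSON. drive_tool: Moves the arm, as the interface text tells. Its arguments: {"type":"object","properties":{"increments":{"type":"array"},"squeeze":{"type":"number"}},"required":["increments"]}

```bash
mkdir -p pics; ls; cat > h.py <<'E'
import numpy as np, cv2
from plant import r, capture, camera_model, job
E
python3 - <<'E'
from h import *
for n in ("scene","top"):
    im=capture(n); cv2.imwrite(f"pics/{n}0.png",im[:,:,::-1]); m=camera_model(n); print(n,np.round(m["camera_matrix"],1).tolist(),m["rvec"],m["tvec"])
s=r.get_state(); print(s["time_s"],s["tcp_pos"],s["eef_rot"],s["gripper_width"])
E
```

```text
pics
scene [[565.7, 0.0, 323.7], [0.0, 565.7, 238.0], [0.0, 0.0, 1.0]] [ 0.83488506  2.4295709  -1.26413299] [ 0.39720292 -0.12021164  1.5080812 ]
top [[570.3, 0.0, 317.3], [0.0, 570.3, 238.5], [0.0, 0.0, 1.0]] [ 2.17753708 -2.11661811  0.21316091] [-0.03639922  0.50435685  1.26066613]
0.1 [0.24446755 0.62874451 0.23674453] [ 1.79918514e+02 -6.86552466e-03 -2.12509880e+01] 0.08782760345633246
```

View pics/scene0.png

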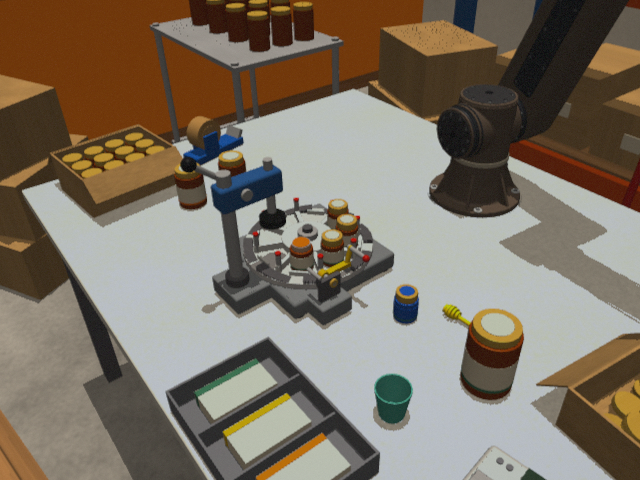

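View pics/top0.png

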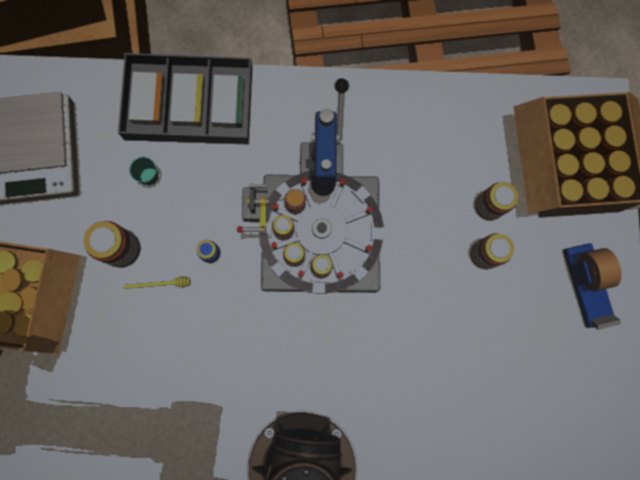

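```bash
cat >> h.py <<'E'
def cm(n):
    m=camera_model(n); return m["camera_matrix"],np.array(m["rvec"]).reshape(3),np.array(m["tvec"]).reshape(3)
def ray(n,uv):
    K,rv,t=cm(n); R=cv2.Rodrigues(rv)[0]
    d=np.linalg.inv(K)@np.array([uv[0],uv[1],1.]); return -R.T@t, R.T@d
def onz(n,uv,z):
    o,d=ray(n,uv); return o+d*(z-o[2])/d[2]
def proj(n,P):
    K,rv,t=cm(n); return cv2.projectPoints(np.float64(P).reshape(-1,1,3),rv,t,K,None)[0][:,0]
def blobs(im,lo,hi,amin=4):
    h=cv2.cvtColor(im,cv2.COLOR_RGB2HSV); m=cv2.inRange(h,lo,hi)
    if lo[0]==0: m|=cv2.inRange(h,(172,lo[1],lo[2]),(180,255,255))
    n,_,st,c=cv2.connectedComponentsWithStats(m); return [(c[i].round(1),st[i,4]) for i in range(1,n) if st[i,4]>=amin]
E
python3 - <<'E'
from h import *
print(proj("top",[[0,0,0],[.5,0,0],[.5,.2,0],[.245,.629,.238]]).round(), proj("scene",[[0,0,0],[.245,.629,.238]]).round())
im=cv2.imread("pics/top0.png")[:,:,::-1].copy()
for c,a in blobs(im,(0,150,90),(6,255,255)):
    if 220<c[0]<400 and 150<c[1]<310: print(c,a,onz("top",c,.103).round(4))
print("hub",onz("top",(321.5,228),.07))
for q in [(262,291),(380,291),(380,177)]: print(onz("top",q,.03).round(3))
cv2.imwrite("pics/topc.png",cv2.resize(im[160:310,225:400][:,:,::-1],None,fx=4,fy=4,interpolation=cv2.INTER_CUBIC))
E
```

```text
[[301. 467.]
 [307. 243.]
 [222. 241.]
 [-36. 349.]] [[473. 193.]
 [714. 277.]]
[303.4 179.9] 15 [0.6258 0.0137 0.103 ]
[342.4 181.2] 16 [ 0.6258 -0.0729  0.103 ]
[274.6 205.8] 14 [0.5649 0.0751 0.103 ]
[369.4 208.8] 14 [ 0.565  -0.1337  0.103 ]
[239.4 228.9] 14 [0.511  0.1495 0.103 ]
[273.5 244.5] 12 [0.4789 0.0742 0.103 ]
[368.4 247.6] 13 [ 0.4784 -0.1324  0.103 ]
[300.4 273.5] 11 [0.4175 0.014  0.103 ]
[340.  274.5] 10 [ 0.4178 -0.0715  0.103 ]
hub [ 0.52488169 -0.03023078  0.07      ]
[0.383 0.1   0.03 ]
[ 0.39  -0.169  0.03 ]
[ 0.659 -0.167  0.03 ]
```

View pics/topc.png

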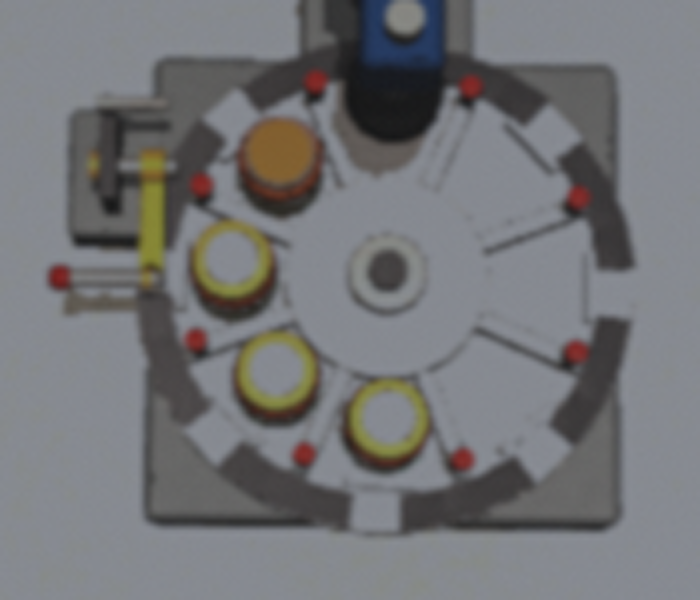

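The top view shows the machine clearly. The wheel hub is at (321,228), the open orange jar at (295,199), and peg_right's red tip at (369,209). The pawl's yellow arm is at (263,215), its bar runs from about (262,229) to the red ball at (239,229).

What could be mistaken for each target:
- **Red ball (239,229):** the eight red peg tips, e.g. (274,206) and (273,244). The ball is the only red blob outside the rim, and it ends the bar.
- **peg_right (369,209):** the pegs at (368,248) and (342,181). (369,209) is the one at 292.5°.
- **Jars:** the blue look-alike at (207,250) and the yellow dipper at (165,284). I leave both alone.

The peg circle puts the axis at (0.522, -0.029) with yaw about 0.

```bash
cat >> h.py <<'E'
C=np.array([.5217,-.0292])
def st():
    s=r.get_state(); print("t",round(s["time_s"],2),"tcp",np.round(s["tcp_pos"],4),"rel",np.round(np.array(s["tcp_pos"][:2])-C,4),"rpy",np.round(s["eef_rot"],2),"F",np.round(s["contact_force"],1),"w",round(s["gripper_width"],4)); return s
E
python3 - <<'E'
from h import *
# frame check: pegs fit -> centre, mean phase
P=np.array([[.6258,.0137],[.6258,-.0729],[.5649,.0751],[.565,-.1337],[.4789,.0742],[.4784,-.1324],[.4175,.014],[.4178,-.0715]])
c=P.mean(0); d=P-c; a=np.degrees(np.arctan2(d[:,1],d[:,0])); print(c,np.hypot(*d.T).round(4),((a%45)-22.5).round(2))
print("ball",onz("top",(239.4,228.9),.115)[:2]-c)
# ball from both views
s=cv2.imread("pics/scene0.png")[:,:,::-1].copy()
print([(b,a) for b,a in blobs(s,(0,150,90),(6,255,255)) if 220<b[0]<400 and 180<b[1]<310], proj("scene",[[*(c+[-.010,.184]),.115]]))
E
```

```text
[ 0.5217625 -0.0291875] [0.1125 0.1128 0.1129 0.1131 0.1119 0.112  0.1129 0.1122] [-0.1  -0.29  0.03 -0.02  0.02 -0.29 -0.   -0.35]
ball [-0.01298955  0.17739184]
[(array([295.6, 199.1]), np.int32(11)), (array([357.8, 216.9]), np.int32(10)), (array([254.9, 233.4]), np.int32(17)), (array([353.3, 239.5]), np.int32(22)), (array([277.3, 252.7]), np.int32(19)), (array([319.9, 255.1]), np.int32(22)), (array([365.6, 257.4]), np.int32(34))] [[366.26874911 259.83892637]]
```

Emit:
drive_tool(increments=[[[-1, 0.2, 0.2, 0, 0.028], [-1, 0.4, 0.4, 0, 0.056], [-1, 0.6, 0.6, 0, 0.084], [-1, 0.8, 0.8, 0, 0.112], [-1, 1, 1, 0, 0.14]]])

```text
time_s: 0.72
tcp_pos: [0.3132, 0.4725, 0.2372]
eef_rot: [180.0, -0.0, -72.0]
contact_force: [0.1, 0.4, -0.7]
gripper_width: 0.0431
gripper_force: 0.0
```

Emit:
drive_tool(increments=[[[-1, 0.25, 0, 0, 0.025], [-1, 0.5, -0.1, 0, 0.051], [-1, 0.75, -0.2, 0, 0.051], [-1, 1, -0.22, 0, 0.051]]])

```text
time_s: 1.23
tcp_pos: [0.3764, 0.3672, 0.2372]
eef_rot: [180.0, -0.0, -90.0]
contact_force: [0.9, -0.0, -0.4]
gripper_width: 0.0039
gripper_force: 0.0
```

```bash
python3 -c "
from h import *
st()"
```

```text
t 1.23 tcp [0.3764 0.3672 0.2372] rel [-0.1453  0.3964] rpy [ 1.7998e+02 -4.0000e-02 -9.0030e+01] F [ 0.9 -0.  -0.4] w 0.0039
```

Emit:
drive_tool(increments=[[[-1, 0.25, -0.17, 0, 0], [-1, 0.5, -0.34, 0, 0], [-1, 0.75, -0.5, 0, 0], [-1, 1, -0.67, 0, 0], [-1, 1, -0.67, 0, 0]]])

```text
time_s: 1.85
tcp_pos: [0.4568, 0.2463, 0.2372]
eef_rot: [180.0, -0.0, -90.2]
contact_force: [0.1, -0.5, -0.1]
gripper_width: 0.0003
gripper_force: 0.0
```

Emit:
drive_tool(increments=[[[-1, 0.3, 0, 0.2, 0], [-1, 0.6, 0, 0.4, 0], [-1, 1, 0, 0.6, 0], [-1, 1, 0, 0.8, 0], [-1, 1, 0, 0.8, 0]]])

```text
time_s: 2.48
tcp_pos: [0.4551, 0.1275, 0.1403]
eef_rot: [179.8, -0.1, -90.0]
contact_force: [0.3, 1.5, 1.4]
gripper_width: 0.0002
gripper_force: 0.0
```

```bash
python3 - <<'E'
from h import *
st()
s=capture("scene")[140:320,180:420]; t=capture("top")[150:310,210:400]
a=cv2.resize(s,(600,450),interpolation=cv2.INTER_CUBIC)
cv2.imwrite("pics/s1.png",a[:,:,::-1])
E
```

```text
t 2.48 tcp [0.4551 0.1275 0.1403] rel [-0.0666  0.1567] rpy [ 1.7984e+02 -1.1000e-01 -9.0050e+01] F [0.3 1.5 1.4] w 0.0002
```

View pics/s1.png

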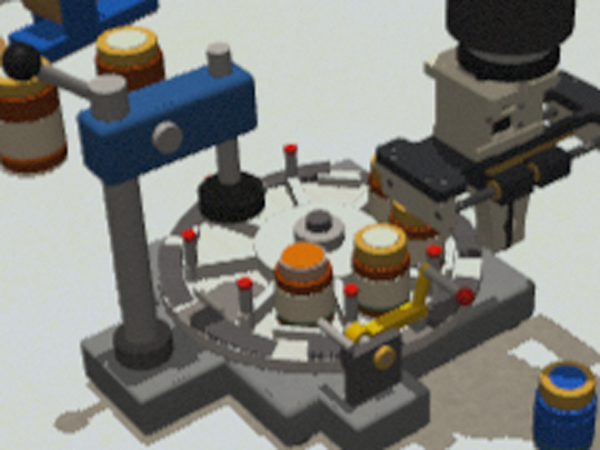

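Emit:
drive_tool(increments=[[[-1, 0, 0, 0.1, 0], [-1, 0, 0, 0.2, 0], [-1, 0, 0, 0.32, 0], [-1, 0, -0.1, 0.32, 0], [-1, 0, -0.17, 0.32, 0]]])

```text
time_s: 3.2
tcp_pos: [0.4778, 0.1284, 0.1032]
eef_rot: [-180.0, -0.0, -90.0]
contact_force: [-0.7, -0.3, 0.5]
gripper_width: 0.0005
gripper_force: 0.0
```

```bash
python3 - <<'E'
from h import *
st()
m=camera_model("wrist"); print(m)
s=capture("scene")[210:290,320:420]; w=capture("wrist")
a=np.zeros((480,800,3),np.uint8); a[:,:400]=cv2.resize(s,(400,320),interpolation=cv2.INTER_CUBIC).shape and np.vstack([cv2.resize(s,(400,320),interpolation=cv2.INTER_CUBIC),np.zeros((160,400,3),np.uint8)])
a[:300,400:]=cv2.resize(w,(400,300))
cv2.imwrite("pics/s2.png",a[:,:,::-1]); cv2.imwrite("pics/w2.png",w[:,:,::-1])
E
```

```text
t 3.2 tcp [0.4778 0.1284 0.1032] rel [-0.0439  0.1576] rpy [-1.7998e+02 -1.0000e-02 -8.9980e+01] F [-0.7 -0.3  0.5] w 0.0005
{'camera_matrix': array([[371.64829954,   0.        , 324.67087496],
       [  0.        , 371.64829954, 237.60812896],
       [  0.        ,   0.        ,   1.        ]]), 'rvec': array([-1.97651356e-03,  3.11547953e+00,  4.02316084e-01]), 'tvec': array([ 0.4778705 , -0.12124168,  0.22654779])}
```

View pics/s2.png

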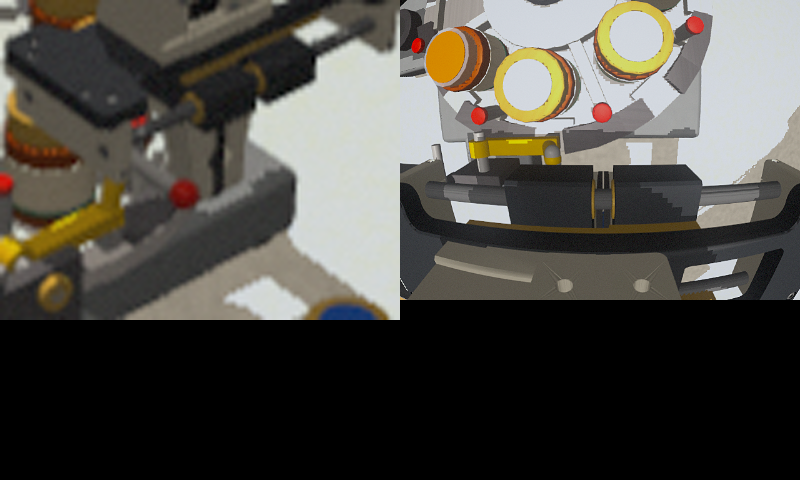

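```bash
python3 - <<'E'
from h import *
for h in (.0,.010,.015,.021):
    p=proj("scene",[[.4778+h,.138,.093],[.4778+h,.138,.125],[.4778-h,.138,.093],[.4778-h,.138,.125]]); print(h,((p-[320,210])*4).round().tolist())
print("bar -x edge",((proj("scene",[[.5217-.015,.128,.115],[.5217-.015,.138,.115]])-[320,210])*4).round())
E
```

```text
0.0 [[213.0, 192.0], [215.0, 141.0], [213.0, 192.0], [215.0, 141.0]]
0.01 [[198.0, 200.0], [200.0, 148.0], [228.0, 185.0], [231.0, 133.0]]
0.015 [[191.0, 204.0], [192.0, 152.0], [236.0, 181.0], [238.0, 129.0]]
0.021 [[182.0, 208.0], [183.0, 156.0], [245.0, 176.0], [247.0, 125.0]]
bar -x edge [[157. 169.]
 [170. 179.]]
```

```bash
python3 - <<'E'
from h import *
a=cv2.imread("pics/s2.png")[:320,:400]
cv2.imwrite("pics/s2z.png",cv2.resize(a[20:220,140:300],(640,800*200//200)[:2] if 0 else (480,600),interpolation=cv2.INTER_CUBIC))
E
```

```text
(no output)
```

View pics/s2z.png

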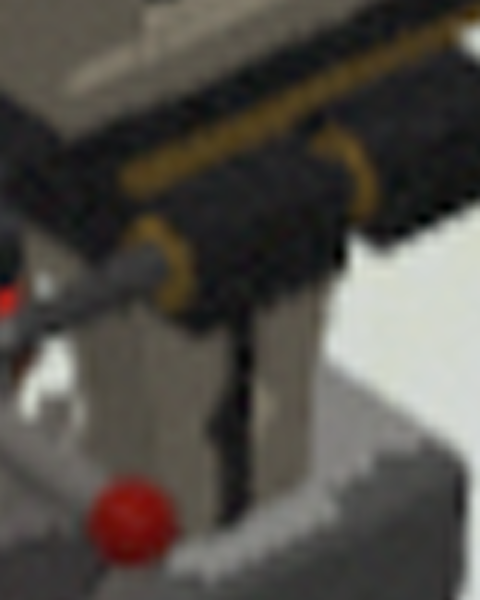

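Emit:
drive_tool(increments=[[[-1, 0, -0.067, 0, 0], [-1, 0, -0.108, -0.055, 0], [-1, 0, -0.15, -0.115, 0], [-1, 0, -0.2, -0.17, 0], [-1, 0, -0.24, -0.21, 0]]])

```text
time_s: 3.92
tcp_pos: [0.5029, 0.1281, 0.1291]
eef_rot: [179.7, -0.0, -90.0]
contact_force: [-17.6, 6.0, 13.8]
gripper_width: 0.0005
gripper_force: 9.4
```

```bash
python3 - <<'E'
from h import *
st()
s=capture("scene")
for th in (0,.3,.5,.7,.9):
    a=np.radians(154.8)-th; print(th,proj("scene",[[*(C+[.060+.077*np.cos(a),.181]),.082+.077*np.sin(a)]]).round(1))
print([(b.tolist(),int(a)) for b,a in blobs(s,(0,150,90),(6,255,255)) if 280<b[0]<400 and 180<b[1]<310])
cv2.imwrite("pics/s3.png",cv2.resize(s[190:310,280:440],(640,480),interpolation=cv2.INTER_CUBIC)[:,:,::-1])
E
```

```text
t 3.92 tcp [0.5029 0.1281 0.1291] rel [-0.0188  0.1573] rpy [ 1.7975e+02 -1.0000e-02 -9.0030e+01] F [-17.6   6.   13.8] w 0.0005
0 [[365.1 259.2]]
0.3 [[360.3 253.8]]
0.5 [[355.7 251.8]]
0.7 [[350.3 251.1]]
0.9 [[344.3 251.9]]
[([295.6, 199.1], 11), ([360.4, 252.0], 29), ([320.0, 255.2], 23)]
```

View pics/s3.png

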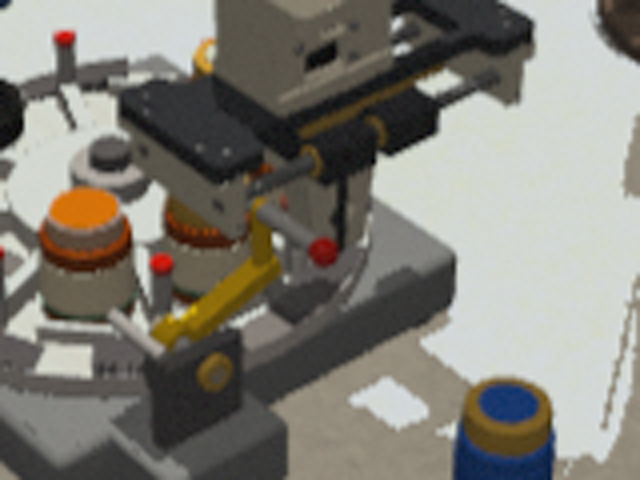

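Emit:
drive_tool(increments=[[[-1, 0, 0.01, -0.03, 0], [-1, 0, 0.02, -0.06, 0], [-1, 0, 0.02, -0.06, 0]]])

```text
time_s: 4.35
tcp_pos: [0.5031, 0.1282, 0.1361]
eef_rot: [-180.0, 0.0, -90.0]
contact_force: [-2.6, 0.7, 0.9]
gripper_width: 0.0004
gripper_force: 1.2
```

```bash
python3 - <<'E'
from h import *
st()
s=capture("scene")
print([(b.tolist(),int(a)) for b,a in blobs(s,(0,150,90),(6,255,255)) if 280<b[0]<400 and 180<b[1]<310])
E
```

```text
t 4.35 tcp [0.5031 0.1282 0.1361] rel [-0.0186  0.1574] rpy [-1.7998e+02  2.0000e-02 -9.0000e+01] F [-2.6  0.7  0.9] w 0.0004
[([295.6, 199.1], 11), ([360.2, 251.8], 32), ([320.0, 255.2], 23)]
```

Emit:
drive_tool(increments=[[[-1, 0, -0.035, -0.04, 0], [-1, 0, -0.08, -0.078, 0], [-1, 0, -0.12, -0.1, 0], [-1, 0, -0.16, -0.12, 0], [-1, 0, -0.2, -0.14, 0]]])

```text
time_s: 5.03
tcp_pos: [0.5274, 0.1281, 0.1525]
eef_rot: [-180.0, -0.0, -90.0]
contact_force: [-0.1, 0.3, 0.9]
gripper_width: 0.0005
gripper_force: 0.4
```

```bash
python3 - <<'E'
from h import *
st()
s=capture("scene")
for th in (.5,.6,.7,.8,.9,1,1.2,1.4,1.5,1.6,1.65):
    a=np.radians(154.8)-th; print(th,proj("scene",[[*(C+[.060+.077*np.cos(a),.181]),.082+.077*np.sin(a)]]).round(1))
print([(b.tolist(),int(a)) for b,a in blobs(s,(0,150,90),(6,255,255)) if 280<b[0]<400 and 180<b[1]<310])
E
```

```text
t 5.03 tcp [0.5274 0.1281 0.1525] rel [0.0057 0.1573] rpy [-180.     -0.    -90.01] F [-0.1  0.3  0.9] w 0.0005
0.5 [[355.7 251.8]]
0.6 [[353.1 251.3]]
0.7 [[350.3 251.1]]
0.8 [[347.4 251.3]]
0.9 [[344.3 251.9]]
1 [[341.1 252.8]]
1.2 [[334.5 255.8]]
1.4 [[327.9 260.1]]
1.5 [[324.8 262.7]]
1.6 [[321.7 265.6]]
1.65 [[320.2 267.1]]
[([295.8, 199.1], 12), ([350.3, 249.6], 33), ([320.0, 255.2], 23)]
```

Emit:
drive_tool(increments=[[[-1, 0, -0.09, -0.03, 0], [-1, 0, -0.18, -0.045, 0], [-1, 0, -0.27, -0.055, 0], [-1, 0, -0.36, -0.045, 0], [-1, 0, -0.45, -0.03, 0]]])

```text
time_s: 5.7
tcp_pos: [0.5818, 0.1281, 0.1557]
eef_rot: [180.0, -0.0, -90.0]
contact_force: [-0.1, -0.9, -0.2]
gripper_width: 0.0002
gripper_force: 0.0
```

```bash
python3 - <<'E'
from h import *
st()
s=capture("scene")
print([(b.tolist(),int(a)) for b,a in blobs(s,(0,150,90),(6,255,255)) if 280<b[0]<400 and 180<b[1]<310])
E
```

```text
t 5.7 tcp [0.5818 0.1281 0.1557] rel [0.0601 0.1573] rpy [179.99  -0.   -90.01] F [-0.1 -0.9 -0.2] w 0.0002
[([295.6, 199.1], 11), ([353.3, 239.5], 22), ([327.3, 259.6], 34)]
```

Emit:
drive_tool(increments=[[[-1, 0, -0.05, 0, 0], [-1, 0, -0.08, 0, 0], [-1, 0, -0.08, 0, 0], [-1, 0, 0.05, -0.2, 0], [-1, 0, 0.15, -0.6, 0]]])

```text
time_s: 6.38
tcp_pos: [0.5612, 0.1276, 0.2268]
eef_rot: [179.8, -0.1, -90.0]
contact_force: [0.9, 1.4, 0.6]
gripper_width: 0.0
gripper_force: 0.0
```

```bash
python3 - <<'E'
from h import *
st()
s=capture("scene")
print([(b.tolist(),int(a)) for b,a in blobs(s,(0,150,90),(6,255,255)) if 280<b[0]<400 and 180<b[1]<310])
cv2.imwrite("pics/s4.png",cv2.resize(s[190:310,220:420],(800,480),interpolation=cv2.INTER_CUBIC)[:,:,::-1])
E
```

```text
t 6.38 tcp [0.5612 0.1276 0.2268] rel [0.0395 0.1568] rpy [ 1.7976e+02 -1.1000e-01 -9.0020e+01] F [0.9 1.4 0.6] w 0.0
[([357.8, 216.9], 10), ([353.3, 239.5], 22), ([321.0, 265.9], 32)]
```

View pics/s4.png

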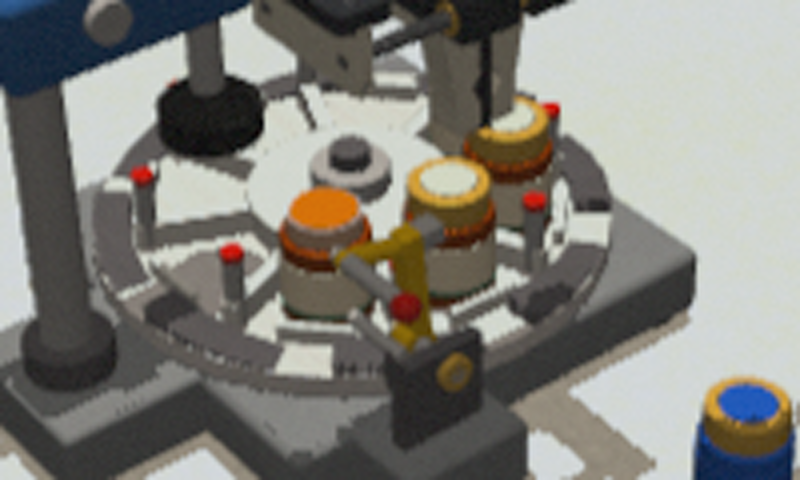

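Shown in that view: the pawl lies on its rest, with the ball at crop (405,307), about 1.63 rad. The jars are all upright and the wheel hasn't moved. Next I go round the robot side of the press to peg_right.

Emit:
drive_tool(increments=[[[-1, 0, 0.45, 0, 0], [-1, 0.1, 0.92, 0, 0], [-1, 0.4, 0.92, 0, 0], [-1, 0.7, 0.92, 0, 0], [-1, 1, 0.92, 0, 0]]])

```text
time_s: 7.05
tcp_pos: [0.4523, 0.0074, 0.2285]
eef_rot: [-179.9, 0.0, -89.9]
contact_force: [1.4, -0.5, 0.3]
gripper_width: 0.0004
gripper_force: 0.0
```

Emit:
drive_tool(increments=[[[-1, 0.25, 0, 0, 0], [-1, 0.5, 0, 0, 0], [-1, 0.75, 0, 0, 0], [-1, 1, 0, 0, 0], [-1, 1, 0, 0, 0]]])

```text
time_s: 7.68
tcp_pos: [0.4522, -0.1131, 0.228]
eef_rot: [-180.0, -0.0, -90.1]
contact_force: [0.5, -0.1, -0.1]
gripper_width: 0.0
gripper_force: 0.0
```

```bash
python3 -c "
from h import *
st()"
```

```text
t 7.67 tcp [ 0.4522 -0.1131  0.228 ] rel [-0.0695 -0.0839] rpy [-179.98   -0.    -90.13] F [ 0.5 -0.1 -0.1] w 0.0
```

Emit:
drive_tool(increments=[[[-1, 0.2, 0, 0, 0], [-1, 0.2, -0.25, 0, 0], [-1, 0.2, -0.5, 0, 0], [-1, 0.2, -0.75, 0, 0], [-1, 0.2, -1, 0, 0]]])

```text
time_s: 8.3
tcp_pos: [0.5736, -0.135, 0.2281]
eef_rot: [-180.0, 0.0, -90.0]
contact_force: [0.7, 0.4, -0.7]
gripper_width: 0.0003
gripper_force: 0.0
```

Emit:
drive_tool(increments=[[[-1, 0, -0.25, 0, 0], [-1, 0, -0.25, 0.2, 0], [-1, 0, -0.25, 0.5, 0], [-1, 0, -0.25, 0.8, 0], [-1, 0, -0.25, 0.8, 0]]])

```text
time_s: 8.93
tcp_pos: [0.6006, -0.1351, 0.1294]
eef_rot: [179.7, 0.0, -90.0]
contact_force: [-0.9, -0.1, 0.7]
gripper_width: 0.0007
gripper_force: 0.0
```

```bash
python3 - <<'E'
from h import *
st()
s=capture("wrist"); cv2.imwrite("pics/w5.png",s[:,:,::-1])
K=camera_model("wrist"); R=cv2.Rodrigues(np.array(K["rvec"]))[0]; t=np.array(K["tvec"]).reshape(3); f=K["camera_matrix"]
def pw(P):
    p=R@np.array(P)+t; th=np.arctan2(np.hypot(p[0],p[1]),p[2]); ph=np.arctan2(p[1],p[0]); return (f[0,0]*th*np.cos(ph)+f[0,2],f[1,1]*th*np.sin(ph)+f[1,2])
for a in (292.5,337.5,247.5): print(a,np.round(pw([*(C+.112*np.array([np.cos(np.radians(a)),np.sin(np.radians(a))])),.103]),1))
print([(b.tolist(),int(a)) for b,a in blobs(s,(0,150,90),(6,255,255),20)])
E
```

```text
t 8.93 tcp [ 0.6006 -0.1351  0.1294] rel [ 0.0789 -0.1059] rpy [ 1.7969e+02  1.0000e-02 -9.0000e+01] F [-0.9 -0.1  0.7] w 0.0007
292.5 [397.5 284.2]
337.5 [284.3 380.7]
247.5 [539.5 279.6]
[([539.7, 282.7], 313)]
```

View pics/w5.png

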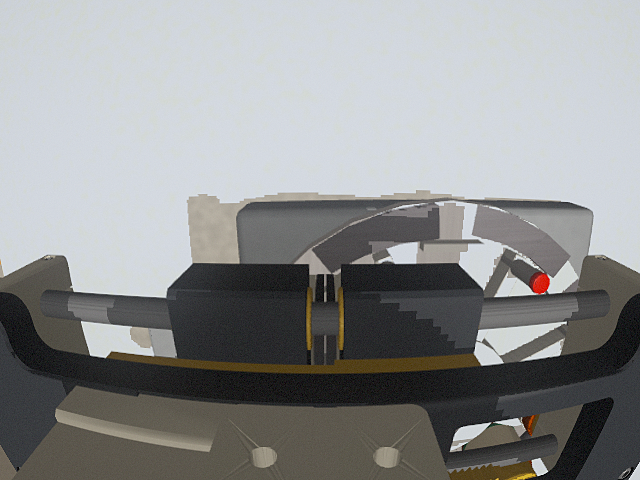

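The wrist view shows the peg at 247.5° at pixel (540,283). My model predicts (539.5,279.6), so the frame is good. peg_right is hidden under the carriage, about where I expect it. I lower and push.

Emit:
drive_tool(increments=[[[-1, 0, 0, 0.15, 0], [-1, 0.01, 0, 0.28, 0], [-1, 0.01, 0, 0.28, 0], [-1, 0.01, 0.04, 0.28, 0], [-1, 0.01, 0.08, 0.28, 0]]])

```text
time_s: 9.6
tcp_pos: [0.593, -0.137, 0.0991]
eef_rot: [-179.9, -0.0, -90.0]
contact_force: [0.4, -0.4, -0.3]
gripper_width: -0.0001
gripper_force: 0.0
```

Emit:
drive_tool(increments=[[[-1, 0, 0.05, 0, 0], [-1, 0, 0.1, 0, 0], [-1, 0, 0.15, 0, 0], [-1, 0, 0.2, 0, 0], [-1, 0, 0.25, 0, 0]]])

```text
time_s: 10.22
tcp_pos: [0.5627, -0.1371, 0.0985]
eef_rot: [-180.0, -0.0, -90.0]
contact_force: [2.6, -1.1, 0.4]
gripper_width: 0.0003
gripper_force: 1.5
```

```bash
cat >> h.py <<'E'
def pegs():
    im=capture("top"); out=[]
    for c,a in blobs(im,(0,150,90),(6,255,255)):
        p=onz("top",c,.103)[:2]-C; rr=np.hypot(*p)
        if abs(rr-.112)<.006: out.append((np.degrees(np.arctan2(p[1],p[0])).round(1)))
    a=np.array(out); print("pegs",a,"mod45-22.5",((a%45)-22.5).round(2))
    return im
E
python3 -c "
from h import *
st(); pegs()"
```

```text
t 10.22 tcp [ 0.5627 -0.1371  0.0985] rel [ 0.041  -0.1079] rpy [-179.98   -0.    -90.01] F [ 2.6 -1.1  0.4] w 0.0003
pegs [-125.5 -170.2] mod45-22.5 [-13.  -12.7]
```

Emit:
drive_tool(increments=[[[-1, 0, 0.045, 0, 0], [-1, 0, 0.09, 0, 0], [-1, 0, 0.135, 0, 0], [-1, 0, 0.18, 0, 0], [-1, 0, 0.22, 0, 0]]])

```text
time_s: 10.9
tcp_pos: [0.5361, -0.137, 0.0983]
eef_rot: [180.0, 0.0, -90.0]
contact_force: [2.7, -2.0, -0.4]
gripper_width: 0.0004
gripper_force: 1.2
```

Emit:
drive_tool(increments=[[[-1, 0, 0.05, 0, 0], [-1, 0, 0.1, 0, 0], [-1, 0, 0.15, 0, 0], [-1, 0, 0.18, 0, 0], [-1, 0, 0.2, 0, 0]]])

```text
time_s: 11.52
tcp_pos: [0.5124, -0.1369, 0.0984]
eef_rot: [-180.0, 0.0, -90.0]
contact_force: [2.2, 1.6, 0.8]
gripper_width: 0.0004
gripper_force: 1.4
```

```bash
python3 -c "
from h import *
st(); pegs()"
```

```text
t 11.53 tcp [ 0.5124 -0.1369  0.0984] rel [-0.0093 -0.1077] rpy [-1.7999e+02  1.0000e-02 -9.0000e+01] F [2.2 1.6 0.8] w 0.0004
pegs [-151.3] mod45-22.5 [6.2]
```

Emit:
drive_tool(increments=[[[-1, 0, 0.03, 0, 0], [-1, 0, 0.06, 0, 0], [-1, 0, 0.083, 0, 0], [-1, 0, 0.083, 0, 0]]])

```text
time_s: 12.08
tcp_pos: [0.502, -0.1372, 0.0983]
eef_rot: [179.9, -0.0, -90.0]
contact_force: [1.5, 1.0, -0.2]
gripper_width: 0.0004
gripper_force: 0.7
```

```bash
python3 -c "
from h import *
st(); pegs()"
```

```text
t 12.07 tcp [ 0.502  -0.1372  0.0983] rel [-0.0197 -0.108 ] rpy [ 1.7995e+02 -1.0000e-02 -9.0010e+01] F [ 1.5  1.  -0.2] w 0.0004
pegs [-157.2] mod45-22.5 [0.3]
```

Emit:
drive_tool(increments=[[[-1, 0, -0.08, 0, 0], [-1, 0, -0.08, -0.2, 0], [-1, 0, -0.08, -0.5, 0], [-1, 0, -0.08, -0.8, 0], [-1, 0, -0.08, -1, 0]]])

```text
time_s: 12.75
tcp_pos: [0.5126, -0.1373, 0.2199]
eef_rot: [-180.0, -0.0, -90.0]
contact_force: [-0.1, -0.3, 0.1]
gripper_width: 0.0003
gripper_force: 0.0
```

Emit:
drive_tool(increments=[[[-1, 0, 0.3, 0, 0], [-1, 0, 0.6, 0, 0], [-1, -0.3, 0.6, -0.1, 0], [-1, -0.6, 0.6, -0.1, 0], [-1, -1, 0.6, -0.1, 0]]])

```text
time_s: 13.38
tcp_pos: [0.4401, -0.0165, 0.2306]
eef_rot: [180.0, -0.0, -90.1]
contact_force: [0.8, -0.1, -0.4]
gripper_width: 0.0006
gripper_force: 0.0
```

Emit:
drive_tool(increments=[[[-1, -0.25, 0, 0, 0], [-1, -0.5, 0, 0, 0], [-1, -0.75, 0, 0, 0], [-1, -1, 0, 0, 0], [-1, -1, 0, 0, 0]]])

```text
time_s: 14.0
tcp_pos: [0.4403, 0.1042, 0.2301]
eef_rot: [179.9, -0.1, -89.9]
contact_force: [-0.4, -0.7, -0.1]
gripper_width: 0.0003
gripper_force: 0.0
```

```bash
python3 -c "
from h import *
st(); pegs()
s=capture('scene')
print([(b.tolist(),int(a)) for b,a in blobs(s,(0,150,90),(6,255,255)) if 220<b[0]<400 and 180<b[1]<310])
"
```

```text
t 14.0 tcp [0.4403 0.1042 0.2301] rel [-0.0814  0.1334] rpy [ 1.7994e+02 -5.0000e-02 -8.9890e+01] F [-0.4 -0.7 -0.1] w 0.0003
pegs [  23.4  -21.8   68.9  -66.6  114.1 -112.1  158.3 -157.1] mod45-22.5 [0.9 0.7 1.4 0.9 1.6 0.4 0.8 0.4]
[([295.2, 199.1], 12), ([332.4, 200.9], 11), ([357.6, 216.7], 7), ([255.2, 233.7], 19), ([353.3, 239.0], 22), ([278.3, 252.5], 22), ([320.8, 265.9], 35)]
```

Emit:
drive_tool(increments=[[[-1, -0.2, -0.1, 0, 0], [-1, -0.2, -0.3, 0, 0], [-1, -0.2, -0.55, 0, 0], [-1, -0.2, -0.8, 0, 0], [-1, -0.2, -1, 0, 0]]])

```text
time_s: 14.72
tcp_pos: [0.5618, 0.1267, 0.2299]
eef_rot: [180.0, -0.0, -90.1]
contact_force: [1.2, -0.6, -1.0]
gripper_width: 0.0003
gripper_force: 0.0
```

Emit:
drive_tool(increments=[[[-1, 0, -0.25, 0, 0], [-1, 0, -0.5, 0, 0], [-1, 0, -0.75, 0, 0], [-1, 0, -0.9, 0, 0], [-1, 0, -0.9, 0, 0]]])

```text
time_s: 15.35
tcp_pos: [0.6693, 0.1264, 0.2289]
eef_rot: [179.9, -0.1, -90.1]
contact_force: [-0.2, 0.0, -0.3]
gripper_width: 0.0006
gripper_force: 0.0
```

Emit:
drive_tool(increments=[[[-1, 0, 0, 0.2, 0], [-1, 0, 0, 0.4, 0], [-1, 0, 0, 0.6, 0], [-1, 0, 0, 0.72, 0], [-1, 0, 0, 0.72, 0]]])

```text
time_s: 15.98
tcp_pos: [0.6675, 0.1267, 0.143]
eef_rot: [179.9, -0.1, -90.0]
contact_force: [-0.2, 0.0, 0.1]
gripper_width: 0.0005
gripper_force: 0.0
```

```bash
python3 -c "
from h import *
st()
s=capture('scene')
print([(b.tolist(),int(a)) for b,a in blobs(s,(0,150,90),(6,255,255)) if 220<b[0]<400 and 180<b[1]<310])
cv2.imwrite('pics/s6.png',cv2.resize(s[170:310,220:420],(800,560),interpolation=cv2.INTER_CUBIC)[:,:,::-1])
"
```

```text
t 15.97 tcp [0.6675 0.1267 0.143 ] rel [0.1458 0.1559] rpy [ 1.7989e+02 -5.0000e-02 -9.0010e+01] F [-0.2  0.   0.1] w 0.0005
[([332.2, 201.0], 10), ([357.5, 216.9], 8), ([253.8, 233.0], 5), ([353.5, 239.0], 26), ([320.9, 266.3], 37)]
```

View pics/s6.png

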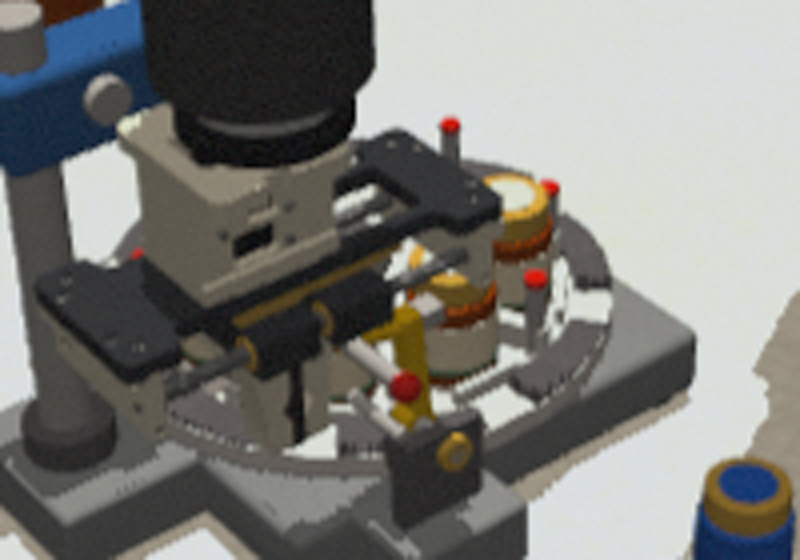

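The fingers stand on the +x side of the bar, with the bar and ball at crop (360–405, 345–385). The pawl is still on its rest, so I tip it back.

Emit:
drive_tool(increments=[[[-1, 0, 0.1, 0, 0], [-1, 0, 0.18, 0, 0], [-1, 0, 0.24, -0.03, 0], [-1, 0, 0.3, -0.045, 0], [-1, 0, 0.36, -0.06, 0]]])

```text
time_s: 16.65
tcp_pos: [0.6248, 0.1271, 0.1517]
eef_rot: [-180.0, 0.0, -90.0]
contact_force: [-0.1, 0.0, 0.1]
gripper_width: 0.0001
gripper_force: 0.2
```

Emit:
drive_tool(increments=[[[-1, 0, 0.06, -0.01, 0], [-1, 0, 0.12, -0.02, 0], [-1, 0, 0.18, -0.02, 0], [-1, 0, 0.23, -0.02, 0], [-1, 0, 0.23, -0.02, 0]]])

```text
time_s: 17.27
tcp_pos: [0.597, 0.127, 0.1536]
eef_rot: [180.0, 0.0, -90.0]
contact_force: [-0.9, -0.2, -0.9]
gripper_width: 0.0005
gripper_force: 0.0
```

```bash
python3 -c "
from h import *
st()
s=capture('scene')
print([(b.tolist(),int(a)) for b,a in blobs(s,(0,150,90),(6,255,255)) if 220<b[0]<400 and 180<b[1]<310])
"
```

```text
t 17.27 tcp [0.597  0.127  0.1536] rel [0.0753 0.1562] rpy [179.99   0.   -89.99] F [-0.9 -0.2 -0.9] w 0.0005
[([255.1, 233.9], 21), ([353.5, 239.0], 26), ([345.6, 250.2], 35), ([278.2, 252.7], 24)]
```

Emit:
drive_tool(increments=[[[-1, 0, 0, 0, 0], [-1, 0, -0.05, 0, 0], [-1, 0, -0.1, -0.2, 0], [-1, 0, -0.1, -0.5, 0], [-1, 0, -0.1, -0.7, 0]]])

```text
time_s: 17.95
tcp_pos: [0.6104, 0.127, 0.2391]
eef_rot: [-179.9, 0.0, -90.0]
contact_force: [0.5, 0.6, 0.6]
gripper_width: 0.0001
gripper_force: 0.0
```

```bash
python3 -c "
from h import *
st()
s=capture('scene')
print([(b.tolist(),int(a)) for b,a in blobs(s,(0,150,90),(6,255,255)) if 220<b[0]<400 and 180<b[1]<310])
for th in (0,.15):
    a=np.radians(154.8)-th; print(th,proj('scene',[[*(C+[.060+.077*np.cos(a),.181]),.082+.077*np.sin(a)]]).round(1))
"
```

```text
t 17.95 tcp [0.6104 0.127  0.2391] rel [0.0887 0.1562] rpy [-1.7992e+02  2.0000e-02 -9.0010e+01] F [0.5 0.6 0.6] w 0.0001
[([294.4, 198.9], 7), ([332.2, 201.0], 10), ([357.8, 216.8], 6), ([255.1, 233.9], 21), ([353.5, 239.0], 26), ([278.1, 252.6], 24), ([320.8, 255.0], 23), ([365.8, 257.6], 37)]
0 [[365.1 259.2]]
0.15 [[363.  256.2]]
```

Emit:
drive_tool(increments=[[[-1, -0.2, 0.2, 0, 0], [-1, -0.4, 0.4, 0, 0], [-1, -0.6, 0.6, 0, 0], [-1, -0.8, 0.8, 0, 0], [-1, -0.8, 0.8, 0, 0]]])

```text
time_s: 18.62
tcp_pos: [0.5127, 0.2244, 0.2378]
eef_rot: [-180.0, 0.0, -89.9]
contact_force: [0.3, -0.7, 0.6]
gripper_width: 0.0006
gripper_force: 0.0
```

```bash
python3 -c "
from h import *
st();pegs()
s=capture('scene')
print([(b.tolist(),int(a)) for b,a in blobs(s,(0,150,90),(6,255,255)) if 220<b[0]<400 and 180<b[1]<310])
cv2.imwrite('pics/s7.png',cv2.resize(s[170:310,220:420],(800,560),interpolation=cv2.INTER_CUBIC)[:,:,::-1])
"
```

```text
t 18.62 tcp [0.5127 0.2244 0.2378] rel [-0.009   0.2536] rpy [-1.7998e+02  3.0000e-02 -8.9870e+01] F [ 0.3 -0.7  0.6] w 0.0006
pegs [  23.4  -21.8   68.2  -66.6  113.7 -112.1  158.3 -157. ] mod45-22.5 [0.9 0.7 0.7 0.9 1.2 0.4 0.8 0.5]
[([295.0, 199.0], 11), ([332.4, 200.9], 11), ([357.6, 216.6], 7), ([255.2, 233.7], 19), ([353.5, 239.0], 26), ([278.2, 252.6], 23), ([320.8, 255.0], 23), ([365.8, 257.6], 37)]
```

View pics/s7.png

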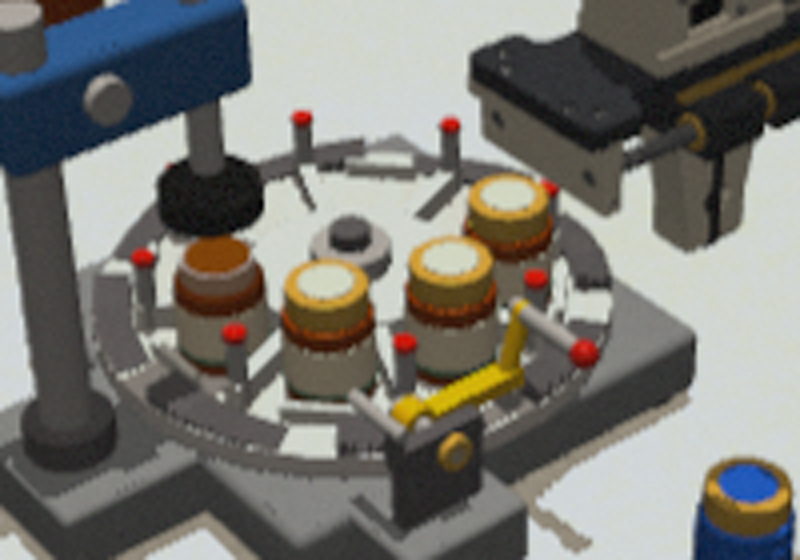

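The open jar stands under the cup at crop (220,300), the pawl is fully down with its ball at (584,352), and all the jars are upright. The wheel is at about -0.77 rad and the arm is clear, so I hand the job in.

```bash
python3 -c "
from h import *
print(job.close_job())"
```

```text
the job is handed in; nothing more can be done
None
```

The job is handed in (no verdict came back): the wheel is back one notch at about -0.77 rad, the open jar is under the press, the pawl is fully down, all four jars are upright, and the arm is clear, at about 19 s of the 69 s allowed.

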